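# Give three coffee cups back their own saucers

## Robot

A 7-joint arm with a two-finger parallel gripper is mounted at the origin on a cart in front of the work surface, level with it; the furniture and walls round the work are solid. World frame = base frame: x ahead of the robot, y to its left, z up, the work surface at z = 0. Lengths are in m, angles in degrees, forces in N, time in s.
With the tool pointing down it reaches from about 0.425 to 0.875 m from the base axis. Payload 8.4 kg.
Tool frame: the origin (TCP) lies on the centre line of the jaws, within the pads' length; the fingertips stand 11 mm ahead of it and the grasp point (between the pads) lies 8 mm behind it; z points along the fingers, y is the line along which they close (so a half turn about z gives the same grasp; the last joint's range is limited). The gripper opens to 85 mm and grips with 20 to 120 N. Pads are 22 mm wide; open, the fingers measure 114 mm over their backs; the gripper's body (76 mm by 85 mm) begins 54 mm behind the grasp point. The pads swing forward as they close: fully open they stand 13 mm farther back than shut.
Start: joints at [58.488, 19.091, 2.286, 83.961, -0.768, 76.965, -3.352], TCP at [0.283, -0.585, 0.242] pointing down, gripper open.
Joint ranges: [-147.57, 147.57], [-21.85, 119.76], [-74.77, 79.35], [14.55, 137.4], [-85.83, 265.84], [4.83, 119.75], [-152.11, 152.11]. Speed limits (degrees/s): [127.2, 127.2, 159.86, 159.86, 180, 180, 180].

## Interface

Orientations are given as [roll, pitch, yaw] about the fixed x, y, z axes, in that order (R = Rz(yaw) Ry(pitch) Rx(roll)).
In Python, from rig import env gives the robot as it stands. The module is installed in compiled form; this text tells all that it offers.
- The arm moves only by the shell command python3 -m crank 'ROWS'. ROWS is JSON, a list of rows, each an object of numbers: "ax", "ay", "az": the turn, a rotation vector about the world's x, y, z as a fraction of full scale; "dx", "dy", "dz": the shift along the world's x, y, z as a fraction of full scale; "jaw": the finger opening in mm, from 0 to 85.4. A call has exactly 10 rows; each row shifts and turns the commanded pose from where the row before left it; what a row does not reach is not made up. Full scale, the value 1, is 0.2 m for a shift and 4 degrees for a turn. A row lasts 1/10 s, in which the tool goes at most 50 mm and 8.59 degrees, less where a joint would pass 70% of its speed; a pose out of reach is approached as far as the arm can. A call with a number of a shift or a turn outside -1 to 1 is refused whole. A call with a gripper value outside its range is refused whole. The fingers move at their own pace and stop on an object; the grip force is fixed at half the most. Time passes only in rows, so rows that do not move let the fingers close, or fill a call up. It gives the time, the measured TCP pose, the force, the opening and the grip force at its end, in the units of the state.
- env.observe(): the state, without advancing time (a new reading comes with each control period).
- env.capture(name): name is "scene" or "top" or "wrist"; returns a dict with "pixels" (480x640x3 uint8, red, green, blue), "fx", "fy", "cx", "cy" (pixels), "rvec" (rotation vector, rad) and "tvec" (3), from world to camera coordinates, as OpenCV has them; the wrist camera has in their place "hand_eye" (4x4, takes a point from camera to tool coordinates, whose origin is the TCP and whose axes are the flange's). Camera axes: x right, y down, z forward; pixel columns grow to the right and rows downward; lengths in m; the calibration is good to about 2 mm. The wrist camera is an equidistant fisheye: a pixel r from the principal point sees the ray r / f radians off the axis. A picture is of the moment at which its call begins: read the wrist's pose just before it. There is no depth.
- env.hand_in(): hands the job in; it is judged then, once.
The state is a dict: "time": time; "joint_positions": joint angles; "qvel": joint speeds; "effort": joint torques, N m; "ee_pos": TCP position; "tool_rot": TCP orientation; "contact_force": force on the tool from outside, world axes, zero at the start; "torque": the same for the moment, N m; "gripper_width": finger opening in m; "gripper_force": force on a finger pad.
Only numpy, scipy, OpenCV 4.12 (cv2) and the standard library are available. Lean on these libraries where they do the work, as an engineer would, in place of code of your own. Each camera call takes 0.05 s, during which the arm holds its last target. There are 200 camera calls.

## Task

The three cups stand on each other's saucers. Put each cup on the saucer of its own size - small espresso cup on the small saucer, middle coffee cup on the middle one, tall mug on the large one - set down gently and upright with its foot down in the saucer's well; the cork coaster is free if a cup must wait. Leave the saucers, the honey jar and the spoon where they are.

Things in the scene. Friction and masses are not known exactly. Their poses are not given: they have to be found in the camera images.
- espresso_cup_foot (a point): Small white espresso cup, 56 mm high, round body 58 mm across in its upper half, rounding in below to a foot 41 mm across, loose, 130 g. This point: centre of the underside of its foot; z up along the cup's axis; its ear points along -y and reaches 55 mm from the axis (12 mm wide, 17 to 52 mm up), so grip the body with the fingers closing along the cup's x. Starts in the middle saucer's well.
- espresso_cup: The same espresso cup as a body, same axes; its origin lies at the level of its underside, 12.5 mm from the foot's centre towards the ear.
- coffee_cup: Middle-sized white coffee cup, 70 mm high, round body 66 mm across from 32 mm up to the rim, foot 50 mm across, loose, 200 g. Origin: centre of the underside of its foot; z up along the axis; its ear points along -y and reaches 64 mm from the axis (10 mm wide, 19 to 65 mm up), so grip the body with the fingers closing along the cup's x. Starts in the large saucer's well.
- tall_mug: Tall white mug, 95 mm high, straight body 69 mm across, foot 62 mm across, loose, 300 g. Origin: centre of the underside of its foot; z up along the axis; its ear points along -y and reaches 69 mm from the axis (10 mm wide, 21 to 83 mm up), so grip the body with the fingers closing along the mug's x. Starts perched on the ledge of the small saucer, whose well is too narrow for it.
- saucer_small: Small white china saucer, 112 mm across, 15 mm high at its rim, loose. A round well in its middle, 51 mm across, takes a cup's foot of 41 mm: the well's floor is 4 mm above the worktop, the flat ledge round it (51 to 72 mm across) 7.5 mm; outside the ledge the saucer rises to its rim. Origin: centre of its underside, z up.
- saucer_medium: Middle-sized white china saucer, 132 mm across, 15 mm high at its rim, loose. A round well in its middle, 60 mm across, takes a cup's foot of 50 mm: the well's floor is 4 mm above the worktop, the flat ledge round it (60 to 76 mm across) 7.5 mm; outside the ledge the saucer rises to its rim. Origin: centre of its underside, z up.
- saucer_large: Large white china saucer, 150 mm across, 15 mm high at its rim, loose. A round well in its middle, 72 mm across, takes a cup's foot of 62 mm: the well's floor is 4 mm above the worktop, the flat ledge round it (72 to 88 mm across) 7.5 mm; outside the ledge the saucer rises to its rim. Origin: centre of its underside, z up.
- coaster: Round cork coaster, 110 mm across, 8 mm thick, flat, fixed, empty: the free place, in the row with the saucers. Wall cupboards hang 0.46 m above the worktop from about x = 0.54 back: carry cups straight across in front of them, without swinging the wrist outward. Origin: centre of its underside, z up.
- honey_jar: Bystander: jar with a dark lid, 71 mm across, 110 mm high, loose, behind the row of saucers. Origin: centre of its underside, z up.
- coffee_spoon: Bystander: steel teaspoon, 137 x 28 mm and 13 mm high, lying on the worktop behind the row of the saucers, loose. Origin: under its middle; x along its length.
Not all that is in view belongs to the job. What is shaped like the espresso_cup but orange, turquoise or yellow is not meant.

How it is judged:
By the outcome, as a careful person would: the job done as asked, in the order asked, and still so for the second after the job is handed in, with the robot touching nothing.
It also fails if it takes over 118 s, if anything falls off the work surface, if the arm or the gripper's body presses on something with over 40 N, if the wrist force passes 120 N, or if a joint passes its speed limit or range.

## Working session

There is one attempt and no reset: what is moved stays moved. The work goes in short steps, Python scripts to look and compute and a shell command to move; the robot and the scene stay as the last step left them, time stands still between calls to the robot, and variables do not carry over. Pictures are saved under pics/ and viewed, at most 14 in all, crops included, and the job is handed in when it is done.

```bash
mkdir -p pics
python3 - <<'E'
from rig import env
import cv2
s=env.observe();print(s)
for n in("scene","top","wrist"):
    c=env.capture(n);cv2.imwrite(f"pics/{n}0.png",c["pixels"][:,:,::-1]);print({k:v for k,v in c.items() if k!="pixels"})
E
```

```text
{'time': 0.0, 'joint_positions': array([58.48635759, 19.1324252 ,  2.283344  , 84.0130356 , -0.76867704,
       76.96448002, -3.35407649]), 'qvel': array([-0.05354282,  0.03394497,  0.06602827, -0.05578073, -0.03683506,
        0.07462424,  0.06063326]), 'effort': array([ 1.46559842e-04, -6.58559704e+01,  1.36582185e+00, -4.05554867e+01,
        1.67423818e-02,  1.27777652e-02, -2.87860598e-05]), 'ee_pos': array([ 0.28300145, -0.58465943,  0.24139653]), 'tool_rot': array([-1.79905426e+02,  5.15738332e-03,  2.58276010e+01]), 'contact_force': array([-0.28388903, -0.40505101, -0.71943126]), 'torque': array([-0.00638147, -0.02481552, -0.0637753 ]), 'gripper_force': 0.0, 'gripper_width': 0.08544555181979356}
{'fx': 606.7981432454698, 'fy': 606.7981432454698, 'cx': 329.1477181695028, 'cy': 245.00251067273499, 'rvec': array([ 1.85587003, -1.13338566,  0.68041807]), 'tvec': array([-0.1080379 ,  0.26491465,  1.27516028])}
{'fx': 501.4179512230148, 'fy': 501.4179512230148, 'cx': 317.7755507340312, 'cy': 240.98720777123984, 'rvec': array([ 2.1343633 , -2.15754846,  0.12776798]), 'tvec': array([0.15383827, 0.48142902, 1.18646584])}
{'fx': 371.64829954431775, 'fy': 371.64829954431775, 'cx': 320.6954733349798, 'cy': 236.7383797084291, 'hand_eye': array([[ 5.95035712e-04, -9.63639673e-01, -2.67204464e-01,
         6.75167714e-02],
       [ 9.99999687e-01,  7.12517415e-04, -3.42713299e-04,
         8.37265992e-05],
       [ 5.20639966e-04, -2.67204177e-01,  9.63639796e-01,
        -1.32561918e-01],
       [ 0.00000000e+00,  0.00000000e+00,  0.00000000e+00,
         1.00000000e+00]])}
```

View pics/scene0.png

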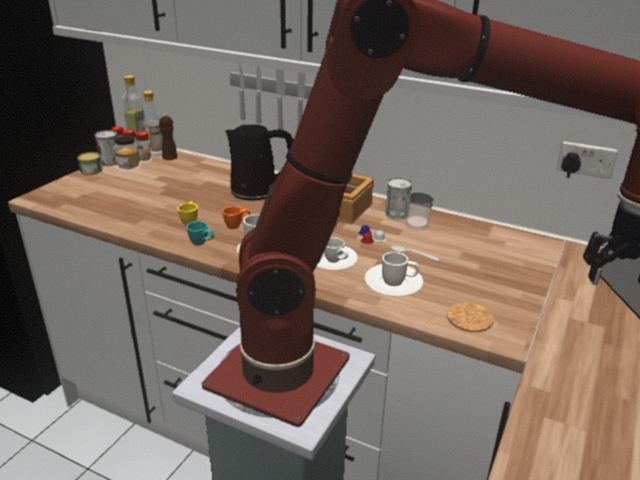

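View pics/top0.png

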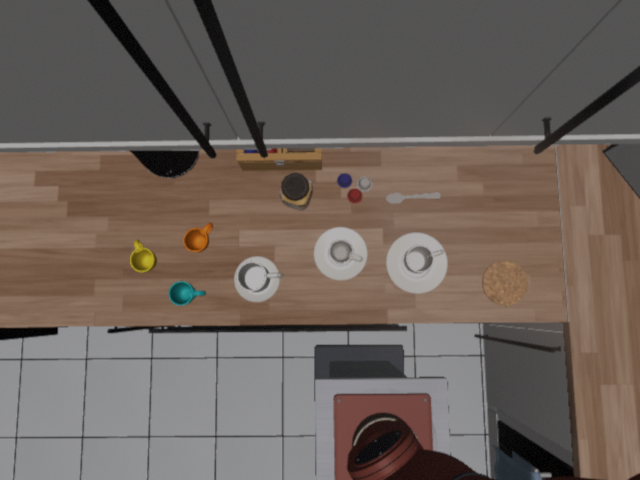

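The scene view shows the arm in front. The top view shows the mug on the small saucer at (257,279), the espresso cup on the middle saucer at (341,253), the coffee cup on the large saucer at (416,262) and the coaster at (505,283). Espresso-like candidates are the white cup at (341,253), orange (197,240), turquoise (182,293) and yellow (142,258). I choose the white one and check it in a crop.

```bash
cat > h.py <<'E'
import numpy as np,cv2
from scipy.spatial.transform import Rotation as R
from rig import env
def ray(c,uv,s=None):
    u=(uv[0]-c["cx"])/c["fx"];v=(uv[1]-c["cy"])/c["fy"]
    if "rvec" in c:
        M=cv2.Rodrigues(np.array(c["rvec"]))[0]
        o=-M.T@c["tvec"];d=M.T@np.array([u,v,1])
    else:
        r=np.hypot(u,v)+1e-12
        d=np.array([u/r*np.sin(r),v/r*np.sin(r),np.cos(r)])
        T=c["hand_eye"];W=R.from_euler("xyz",s["tool_rot"],degrees=True).as_matrix()
        o=s["ee_pos"]+W@T[:3,3];d=W@T[:3,:3]@d
    return o,d/np.linalg.norm(d)
def onz(c,uv,z,s=None):
    o,d=ray(c,uv,s);return o+d*(z-o[2])/d[2]
def tri(rs):
    A=sum(np.eye(3)-np.outer(d,d) for o,d in rs);b=sum((np.eye(3)-np.outer(d,d))@o for o,d in rs)
    return np.linalg.solve(A,b)
def snap(n,f):
    s=env.observe();c=env.capture(n);cv2.imwrite(f"pics/{f}.png",c["pixels"][:,:,::-1]);return s,c
def circ(P):
    from scipy.optimize import least_squares
    P=np.asarray(P)[:,:2];m=P.mean(0)
    r=least_squares(lambda q:np.hypot(*(P-q[:2]).T)-q[2],[*m,.05],loss="soft_l1",f_scale=.001)
    return r.x,np.std(r.fun)
E
python3 - <<'E'
from h import *
s,c=snap("top","top1")
im=c["pixels"];hsv=cv2.cvtColor(im,cv2.COLOR_RGB2HSV)
m=((hsv[...,1]<50)&(hsv[...,2]>110)).astype(np.uint8);m[:200]=0;m[325:]=0;m[:,:225]=0;m[:,470:]=0
cs,_=cv2.findContours(m,cv2.RETR_EXTERNAL,cv2.CHAIN_APPROX_NONE)
for k in cs:
    if len(k)<60:continue
    q,e=circ([onz(c,p[0],.015) for p in k]);print(k[:,0].mean(0),q,e)
hh=((hsv[...,0]>5)&(hsv[...,0]<20)&(hsv[...,1]>120)).astype(np.uint8)
print("coaster",onz(c,(505,283),.008),"jar lid",onz(c,(295,187),.11),"spoon",onz(c,(388,198),.01),onz(c,(440,196),.01))
cv2.imwrite("pics/crop1.png",cv2.resize(im[210:325,225:465,::-1],None,fx=3.3,fy=3.3,interpolation=2))
E
```

```text
[433.5        323.49305556] [128.51998694  -1.42485458 128.24473345] 0.001188448567072271
[256.75572519 278.61832061] [0.39457007 0.29985497 0.05557309] 0.0010142340411472659
[416.48850575 262.53448276] [ 0.4300142  -0.09209939  0.07490892] 0.000636937318905551
[340.07894737 253.10526316] [0.45499408 0.09410919 0.06578804] 0.0007254047337203575
coaster [ 0.37753203 -0.30726202  0.008     ] jar lid [0.59936387 0.19903124 0.11      ] spoon [ 0.59262539 -0.02787261  0.01      ] [ 0.59602678 -0.15774612  0.01      ]
```

View pics/crop1.png

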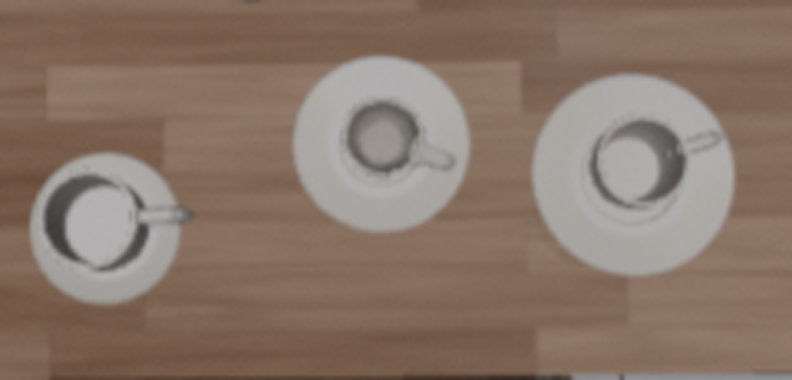

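The picture matches the description: a white espresso cup on the middle saucer (crop 382,138, ear at lower right), the coffee cup on the large saucer (638,165) and the mug on the small one (97,222). All the ears point roughly along world -y. Next I move over the row.

```bash
python3 -m crank '[{"dx":0.04,"dy":0.12,"az":0.8,"jaw":85},{"dx":0.04,"dy":0.12,"az":0.8,"jaw":85},{"dx":0.04,"dy":0.12,"az":0.8,"jaw":85},{"dx":0.04,"dy":0.12,"az":0.8,"jaw":85},{"dx":0.04,"dy":0.12,"az":0.8,"jaw":85},{"dx":0.04,"dy":0.12,"az":0.8,"jaw":85},{"dx":0.04,"dy":0.12,"az":0.8,"jaw":85},{"dx":0.04,"dy":0.12,"az":0.8,"jaw":85},{"dx":0.04,"dy":0.12,"az":0.8,"jaw":85},{"dx":0.04,"dy":0.12,"az":0.8,"jaw":85}]'
python3 -c "
from h import *
s,c=snap('wrist','w1')
print(s['joint_positions'])"
```

```text
[58.48694487 19.1178629   2.28444004 83.99082003 -0.76672584 76.96523629
 -3.3514667 ]$[0]: bad value
```

```bash
python3 -m crank '[{"ax":0,"ay":0,"az":0.8,"dx":0.04,"dy":0.12,"dz":0,"jaw":85},{"ax":0,"ay":0,"az":0.8,"dx":0.04,"dy":0.12,"dz":0,"jaw":85},{"ax":0,"ay":0,"az":0.8,"dx":0.04,"dy":0.12,"dz":0,"jaw":85},{"ax":0,"ay":0,"az":0.8,"dx":0.04,"dy":0.12,"dz":0,"jaw":85},{"ax":0,"ay":0,"az":0.8,"dx":0.04,"dy":0.12,"dz":0,"jaw":85},{"ax":0,"ay":0,"az":0.8,"dx":0.04,"dy":0.12,"dz":0,"jaw":85},{"ax":0,"ay":0,"az":0.8,"dx":0.04,"dy":0.12,"dz":0,"jaw":85},{"ax":0,"ay":0,"az":0.8,"dx":0.04,"dy":0.12,"dz":0,"jaw":85},{"ax":0,"ay":0,"az":0.8,"dx":0.04,"dy":0.12,"dz":0,"jaw":85},{"ax":0,"ay":0,"az":0.8,"dx":0.04,"dy":0.12,"dz":0,"jaw":85}]'
python3 -c "
from h import *
s,c=snap('wrist','w1')
print(s['joint_positions'],s['time'])"
```

```text
time: 1.25
ee_pos: [0.3637, -0.3434, 0.2423]
tool_rot: [180.0, 0.0, 58.0]
contact_force: [1.1, -0.4, 0.6]
gripper_width: 0.0847
gripper_force: 0.0
[ 47.81858771   2.20565718  -9.79283097 103.89273862   0.39049683
  73.93100584   5.9731948 ] 1.25
```

```bash
python3 -m crank '[{"ax":0,"ay":0,"az":0.8,"dx":0.04,"dy":0.13,"dz":0,"jaw":85},{"ax":0,"ay":0,"az":0.8,"dx":0.04,"dy":0.13,"dz":0,"jaw":85},{"ax":0,"ay":0,"az":0.8,"dx":0.04,"dy":0.13,"dz":0,"jaw":85},{"ax":0,"ay":0,"az":0.8,"dx":0.04,"dy":0.13,"dz":0,"jaw":85},{"ax":0,"ay":0,"az":0.8,"dx":0.04,"dy":0.13,"dz":0,"jaw":85},{"ax":0,"ay":0,"az":0.8,"dx":0.04,"dy":0.13,"dz":0,"jaw":85},{"ax":0,"ay":0,"az":0.8,"dx":0.04,"dy":0.13,"dz":0,"jaw":85},{"ax":0,"ay":0,"az":0.8,"dx":0.04,"dy":0.13,"dz":0,"jaw":85},{"ax":0,"ay":0,"az":0.8,"dx":0.04,"dy":0.13,"dz":0,"jaw":85},{"ax":0,"ay":0,"az":0.8,"dx":0.04,"dy":0.13,"dz":0,"jaw":85}]'
python3 -c "
from h import *
s,c=snap('wrist','w2')
print(s['joint_positions'],s['time'])"
```

```text
time: 2.3
ee_pos: [0.4436, -0.0827, 0.2423]
tool_rot: [180.0, -0.0, 90.1]
contact_force: [1.1, -0.9, 0.2]
gripper_width: 0.0851
gripper_force: 0.0
[ 32.38653736  -3.12853084 -26.16753512 108.91681751  -1.43753466
  73.89452052   6.75060077] 2.3
```

View pics/w2.png

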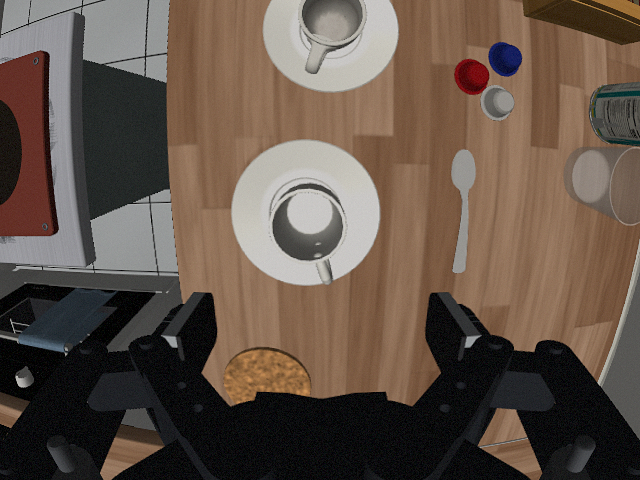

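The wrist view shows the coffee cup (rim about (309,226), ear below it), the espresso cup (331,20), the coaster (268,375) and the spoon (462,210). I move on for the second view.

```bash
python3 -m crank '[{"ax":0,"ay":0,"az":0,"dx":0.01,"dy":0.09,"dz":0,"jaw":85},{"ax":0,"ay":0,"az":0,"dx":0.01,"dy":0.09,"dz":0,"jaw":85},{"ax":0,"ay":0,"az":0,"dx":0,"dy":0.09,"dz":0,"jaw":85},{"ax":0,"ay":0,"az":0,"dx":0,"dy":0.09,"dz":0,"jaw":85},{"ax":0,"ay":0,"az":0,"dx":0,"dy":0.09,"dz":0,"jaw":85},{"ax":0,"ay":0,"az":0,"dx":0,"dy":0.09,"dz":0,"jaw":85},{"ax":0,"ay":0,"az":0,"dx":0,"dy":0.09,"dz":0,"jaw":85},{"ax":0,"ay":0,"az":0,"dx":0,"dy":0.09,"dz":0,"jaw":85},{"ax":0,"ay":0,"az":0,"dx":0,"dy":0.09,"dz":0,"jaw":85},{"ax":0,"ay":0,"az":0,"dx":0,"dy":0,"dz":0,"jaw":85}]'
python3 -c "
from h import *
s,c=snap('wrist','w3')
print(s['joint_positions'],s['time'])"
```

```text
time: 3.35
ee_pos: [0.4468, 0.0803, 0.2424]
tool_rot: [180.0, -0.0, 90.1]
contact_force: [-0.0, 0.1, 0.6]
gripper_width: 0.0851
gripper_force: 0.0
[ 23.20609538  -2.54419296 -37.26817789 108.16145211  -1.6489511
  73.85345572 -13.44153759] 3.35
```

View pics/w3.png

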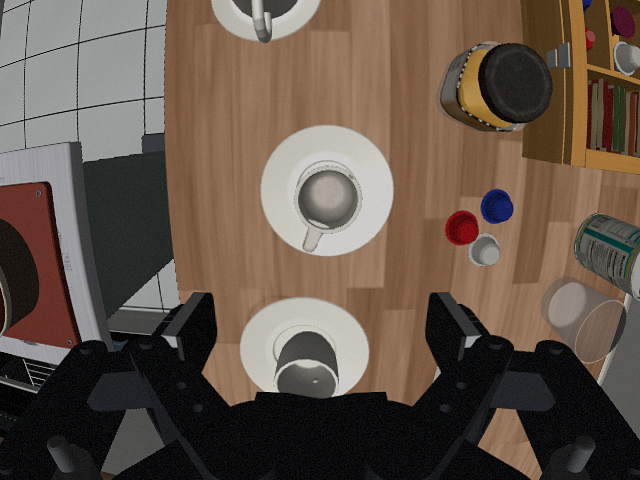

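The second view shows the espresso cup rim at about (330,197), its ear tip at (312,240), the middle saucer centre at (327,190), the mug's edge at the top and the jar at (515,85). I fit the rims and the saucers next.

Run:
```python
from h import *
he=env.capture("wrist")
P={"w2":np.array([.4436,-.0827,.2423]),"w3":np.array([.4468,.0803,.2424])}
S={k:dict(ee_pos=v,tool_rot=np.array([180,0,90.1])) for k,v in P.items()}
out=[]
for n,x0,y0,w,h in [("w2",222,130,170,165),("w3",255,115,150,150),("w2",255,0,150,95),("w3",235,290,150,105)]:
    im=cv2.imread(f"pics/{n}.png")[y0:y0+h,x0:x0+w]
    out.append(cv2.resize(im,(390,290),interpolation=cv2.INTER_CUBIC))
    hsv=cv2.cvtColor(im,cv2.COLOR_BGR2HSV)
    m=((hsv[...,1]<45)&(hsv[...,2]>120)).astype(np.uint8)
    k=max(cv2.findContours(m,0,1)[0],key=len)[:,0]
    k=k[(k[:,0]>0)&(k[:,1]>0)&(k[:,0]<w-1)&(k[:,1]<h-1)]
    print(n,x0,y0,"saucer",*circ([onz(he,p+[x0,y0],.014,S[n]) for p in k]))
cv2.imwrite("pics/sheet.png",np.vstack([np.hstack(out[:2]),np.hstack(out[2:])]))
```

```text
w2 222 130 saucer [ 0.42767489 -0.09259368  0.0744484 ] 0.00425043796703268
w3 255 115 saucer [0.4528804  0.0934963  0.06555259] 0.00030470841060848986
w2 255 0 saucer [0.45158934 0.07136598 0.04811539] 0.014489550024599396
w3 235 290 saucer [ 0.42760355 -0.08883984  0.07112775] 0.016535117708120127
```

View pics/sheet.png

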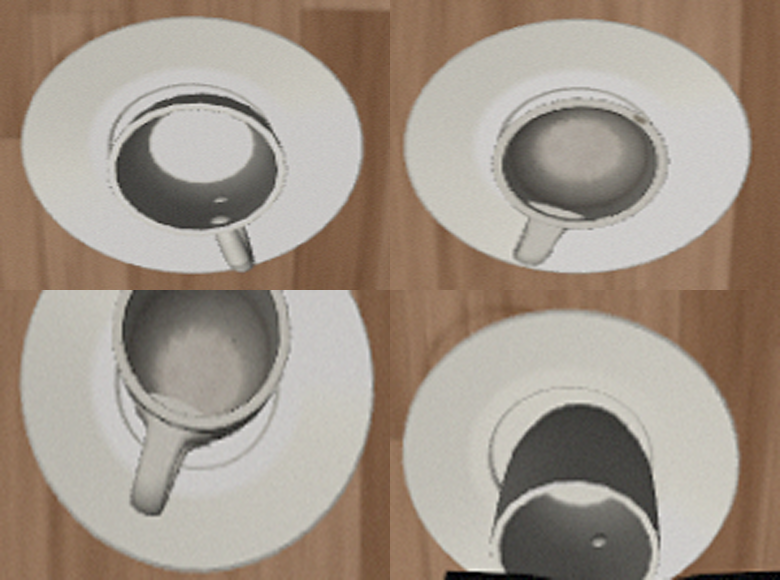

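Run:
```python
from h import *
he=env.capture("wrist");t=env.capture("top")
P={"w2":np.array([.4436,-.0827,.2423]),"w3":np.array([.4468,.0803,.2424])}
S={k:dict(ee_pos=v,tool_rot=np.array([180,0,90.1])) for k,v in P.items()}
q=lambda n,u,z:onz(he,u,z,S[n]).round(4)
print("coffee rim z",tri([ray(he,(308.5,190),S["w2"]),ray(he,(307.1,359.5),S["w3"])]),"esp",tri([ray(he,(333,46),S["w2"]),ray(he,(328,233.5),S["w3"])]))
for n,z,L in[("w2",.074,[(308.5,226.1),(270,226),(347.1,226),(308.5,190),(308.5,264.2)]),("w3",.060,[(328.1,199.6),(295,199),(361.2,199),(328,165.7),(328,233.5)])]:
    print(n,[q(n,u,z) for u in L])
a=q("w2",(326.6,279),.064);b=q("w3",(307.7,248.5),.05);print("ear tips",a,b)
print("top: coffee",onz(t,(225+638/3.3,210+162/3.3),.074),"esp",onz(t,(225+382/3.3,210+139/3.3),.06),"mug",onz(t,(225+97/3.3,210+222/3.3),.1025),"ears",onz(t,(225+720/3.3,210+138/3.3),.064),onz(t,(225+450/3.3,210+161/3.3),.05),onz(t,(225+188/3.3,210+214/3.3),.08))
```

```text
coffee rim z [ 0.43370499 -0.05907444  0.07305462] esp [0.45337001 0.06325035 0.0588899 ]
w2 [array([ 0.4334, -0.0893,  0.074 ]), array([ 0.401 , -0.0892,  0.074 ]), array([ 0.4656, -0.0891,  0.074 ]), array([ 0.4335, -0.0589,  0.074 ]), array([ 0.4332, -0.123 ,  0.074 ])]
w3 [array([0.4531, 0.0937, 0.06  ]), array([0.4246, 0.0942, 0.06  ]), array([0.4816, 0.0944, 0.06  ]), array([0.4528, 0.1229, 0.06  ]), array([0.4532, 0.0636, 0.06  ])]
ear tips [ 0.449  -0.1407  0.064 ] [0.4349 0.0466 0.05  ]
top: coffee [ 0.43223929 -0.08602063  0.074     ] esp [0.45221177 0.09406237 0.06      ] mug [0.39219555 0.29272465 0.1025    ] ears [ 0.44972265 -0.14685756  0.064     ] [0.43677048 0.04489535 0.05      ] [0.3985303  0.23183901 0.08      ]
```

Measured rim heights are 73 and 59 mm, which agrees with the text. Espresso: axis (0.453, 0.0935), yaw 69. Coffee: axis (0.4334, -0.0905), yaw 107. The espresso cup goes to the coaster first.

```bash
python3 -m crank '[{"ax":0,"ay":0,"az":-0.53,"dx":0.006,"dy":0.013,"dz":-0.07,"jaw":85},{"ax":0,"ay":0,"az":-0.53,"dx":0.006,"dy":0.013,"dz":-0.07,"jaw":85},{"ax":0,"ay":0,"az":-0.53,"dx":0.006,"dy":0.013,"dz":-0.07,"jaw":85},{"ax":0,"ay":0,"az":-0.53,"dx":0.006,"dy":0.013,"dz":-0.07,"jaw":85},{"ax":0,"ay":0,"az":-0.53,"dx":0.006,"dy":0.013,"dz":-0.07,"jaw":85},{"ax":0,"ay":0,"az":-0.53,"dx":0,"dy":0,"dz":-0.07,"jaw":85},{"ax":0,"ay":0,"az":-0.53,"dx":0,"dy":0,"dz":-0.07,"jaw":85},{"ax":0,"ay":0,"az":-0.53,"dx":0,"dy":0,"dz":-0.07,"jaw":85},{"ax":0,"ay":0,"az":-0.53,"dx":0,"dy":0,"dz":-0.07,"jaw":85},{"ax":0,"ay":0,"az":-0.53,"dx":0,"dy":0,"dz":-0.07,"jaw":85}]'
python3 -c "
from h import *
s,c=snap('wrist','w4')
print(s['joint_positions'],s['time'])"
```

```text
time: 4.55
ee_pos: [0.4533, 0.089, 0.1017]
tool_rot: [-180.0, 0.0, 68.5]
contact_force: [0.1, -0.1, 0.6]
gripper_width: 0.0855
gripper_force: 0.0
[ 19.92714184   7.69812856 -38.35451451 117.1056744    5.70050534
  56.98463511 -42.8244149 ] 4.55
```

View pics/w4.png

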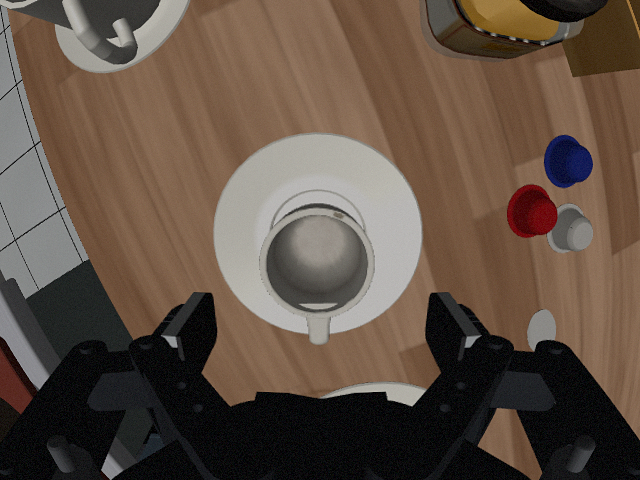

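The close view confirms the white espresso cup (rim centre (317,262), ear straight down at (318,330)), centred between the jaws. I descend and close.

```bash
python3 -m crank '[{"ax":0,"ay":0,"az":0,"dx":0,"dy":0.02,"dz":-0.05,"jaw":85},{"ax":0,"ay":0,"az":0,"dx":0,"dy":0,"dz":-0.06,"jaw":85},{"ax":0,"ay":0,"az":0,"dx":0,"dy":0,"dz":-0.06,"jaw":85},{"ax":0,"ay":0,"az":0,"dx":0,"dy":0,"dz":-0.06,"jaw":85},{"ax":0,"ay":0,"az":0,"dx":0,"dy":0,"dz":-0.05,"jaw":85},{"ax":0,"ay":0,"az":0,"dx":0,"dy":0,"dz":-0.04,"jaw":85},{"ax":0,"ay":0,"az":0,"dx":0,"dy":0,"dz":-0.03,"jaw":85},{"ax":0,"ay":0,"az":0,"dx":0,"dy":0,"dz":0,"jaw":66},{"ax":0,"ay":0,"az":0,"dx":0,"dy":0,"dz":0,"jaw":50},{"ax":0,"ay":0,"az":0,"dx":0,"dy":0,"dz":0,"jaw":50}]' ; python3 -m crank '[{"ax":0,"ay":0,"az":0,"dx":0,"dy":0,"dz":0,"jaw":50},{"ax":0,"ay":0,"az":0,"dx":0,"dy":0,"dz":0,"jaw":50},{"ax":0,"ay":0,"az":0,"dx":0,"dy":0,"dz":0.02,"jaw":50},{"ax":0,"ay":0,"az":0,"dx":0,"dy":0,"dz":0.04,"jaw":50},{"ax":0,"ay":0,"az":0,"dx":0,"dy":0,"dz":0.06,"jaw":50},{"ax":0,"ay":0,"az":0,"dx":0,"dy":0,"dz":0.08,"jaw":50},{"ax":0,"ay":0,"az":0,"dx":0,"dy":0,"dz":0.1,"jaw":50},{"ax":0,"ay":0,"az":0,"dx":0,"dy":0,"dz":0.1,"jaw":50},{"ax":0,"ay":0,"az":0,"dx":0,"dy":0,"dz":0.1,"jaw":50},{"ax":0,"ay":0,"az":0,"dx":0,"dy":0,"dz":0.1,"jaw":50}]'
python3 -c "
from h import *
print(env.observe()['joint_positions'])"
```

```text
time: 5.6
ee_pos: [0.4537, 0.0941, 0.0329]
tool_rot: [179.9, -0.0, 68.6]
contact_force: [-1.0, -1.0, 1.3]
gripper_width: 0.0551
gripper_force: 63.1
time: 6.6
ee_pos: [0.4531, 0.0941, 0.1541]
tool_rot: [180.0, -0.0, 68.6]
contact_force: [0.4, 0.9, -0.4]
gripper_width: 0.0552
gripper_force: 63.4
[ 20.94175842   3.70705162 -38.94158842 113.84621618   2.61531093
  63.25598705 -40.47109692]
```

```bash
python3 -m crank '[{"ax":0,"ay":0,"az":0,"dx":-0.01,"dy":-0.12,"dz":0,"jaw":50},{"ax":0,"ay":0,"az":0,"dx":-0.01,"dy":-0.2,"dz":0,"jaw":50},{"ax":0,"ay":0,"az":0,"dx":-0.015,"dy":-0.23,"dz":0,"jaw":50},{"ax":0,"ay":0,"az":0,"dx":-0.015,"dy":-0.23,"dz":0,"jaw":50},{"ax":0,"ay":0,"az":0,"dx":-0.015,"dy":-0.23,"dz":0,"jaw":50},{"ax":0,"ay":0,"az":0,"dx":-0.06,"dy":-0.23,"dz":0,"jaw":50},{"ax":0,"ay":0,"az":0,"dx":-0.065,"dy":-0.23,"dz":0,"jaw":50},{"ax":0,"ay":0,"az":0,"dx":-0.065,"dy":-0.22,"dz":0,"jaw":50},{"ax":0,"ay":0,"az":0,"dx":-0.06,"dy":-0.2,"dz":0,"jaw":50},{"ax":0,"ay":0,"az":0,"dx":-0.06,"dy":-0.11,"dz":0,"jaw":50}]'
python3 -c "
from h import *
s,c=snap('wrist','w5')
print(s['joint_positions'],s['time'])"
```

```text
time: 7.6
ee_pos: [0.3769, -0.3093, 0.1533]
tool_rot: [179.9, 0.0, 68.5]
contact_force: [-0.3, 0.3, -1.0]
gripper_width: 0.0549
gripper_force: 63.5
[ 48.09797703   5.02152454 -14.5994849  111.89212659   1.4278851
  63.18324127  11.36671964] 7.6
```

View pics/w5.png

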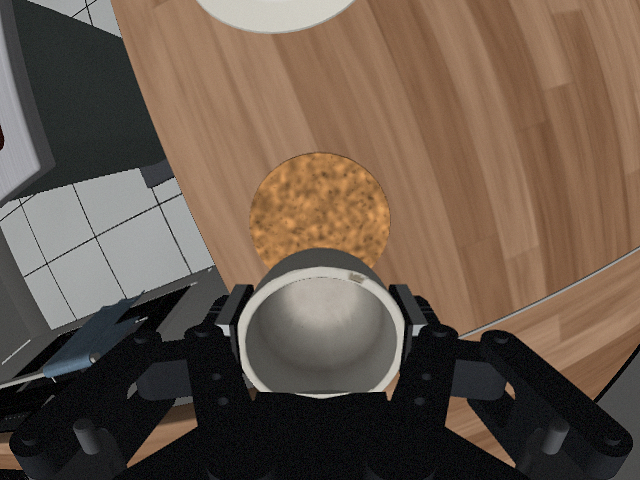

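The cup hangs upright in the jaws, and the coaster centre (320,223) lies under the TCP. I lower it.

```bash
python3 -m crank '[{"ax":0,"ay":0,"az":0,"dx":0,"dy":0,"dz":-0.06,"jaw":50},{"ax":0,"ay":0,"az":0,"dx":0,"dy":0,"dz":-0.1,"jaw":50},{"ax":0,"ay":0,"az":0,"dx":0,"dy":0,"dz":-0.1,"jaw":50},{"ax":0,"ay":0,"az":0,"dx":0,"dy":0,"dz":-0.1,"jaw":50},{"ax":0,"ay":0,"az":0,"dx":0,"dy":0,"dz":-0.08,"jaw":50},{"ax":0,"ay":0,"az":0,"dx":0,"dy":0,"dz":-0.06,"jaw":50},{"ax":0,"ay":0,"az":0,"dx":0,"dy":0,"dz":-0.04,"jaw":50},{"ax":0,"ay":0,"az":0,"dx":0,"dy":0,"dz":-0.02,"jaw":50},{"ax":0,"ay":0,"az":0,"dx":0,"dy":0,"dz":-0.01,"jaw":50},{"ax":0,"ay":0,"az":0,"dx":0,"dy":0,"dz":-0.005,"jaw":50}]'
```

```text
time: 8.65
ee_pos: [0.3785, -0.3062, 0.0376]
tool_rot: [180.0, 0.0, 68.6]
contact_force: [-0.4, -0.4, -1.4]
gripper_width: 0.0547
gripper_force: 63.5
```

```bash
python3 -m crank '[{"ax":0,"ay":0,"az":0,"dx":0,"dy":0,"dz":-0.003,"jaw":50},{"ax":0,"ay":0,"az":0,"dx":0,"dy":0,"dz":-0.003,"jaw":50},{"ax":0,"ay":0,"az":0,"dx":0,"dy":0,"dz":0,"jaw":50},{"ax":0,"ay":0,"az":0,"dx":0,"dy":0,"dz":0,"jaw":58},{"ax":0,"ay":0,"az":0,"dx":0,"dy":0,"dz":0,"jaw":62},{"ax":0,"ay":0,"az":0,"dx":0,"dy":0,"dz":0,"jaw":68},{"ax":0,"ay":0,"az":0,"dx":0,"dy":0,"dz":0,"jaw":76},{"ax":0,"ay":0,"az":0,"dx":0,"dy":0,"dz":0,"jaw":85},{"ax":0,"ay":0,"az":0,"dx":0,"dy":0,"dz":0,"jaw":85},{"ax":0,"ay":0,"az":0,"dx":0,"dy":0,"dz":0,"jaw":85}]'
```

```text
time: 9.65
ee_pos: [0.3782, -0.306, 0.0361]
tool_rot: [-180.0, -0.0, 68.6]
contact_force: [-0.4, 0.6, -0.1]
gripper_width: 0.0852
gripper_force: 0.0
```

```bash
python3 -m crank '[{"ax":0,"ay":0,"az":0,"dx":0,"dy":0,"dz":0.04,"jaw":85},{"ax":0,"ay":0,"az":0,"dx":0,"dy":0,"dz":0.1,"jaw":85},{"ax":0,"ay":0,"az":0,"dx":0,"dy":0,"dz":0.1,"jaw":85},{"ax":0,"ay":0,"az":0,"dx":0,"dy":0,"dz":0.1,"jaw":85},{"ax":0,"ay":0,"az":0,"dx":0,"dy":0,"dz":0.1,"jaw":85},{"ax":0,"ay":0,"az":0,"dx":0,"dy":0,"dz":0.1,"jaw":85},{"ax":0,"ay":0,"az":1,"dx":0.06,"dy":0.15,"dz":0,"jaw":85},{"ax":0,"ay":0,"az":1,"dx":0.06,"dy":0.22,"dz":0,"jaw":85},{"ax":0,"ay":0,"az":1,"dx":0.06,"dy":0.22,"dz":0,"jaw":85},{"ax":0,"ay":0,"az":1,"dx":0.06,"dy":0.2,"dz":0,"jaw":85}]' >/dev/null; python3 -m crank '[{"ax":0,"ay":0,"az":1,"dx":0.02,"dy":0.14,"dz":-0.03,"jaw":85},{"ax":0,"ay":0,"az":1,"dx":0.015,"dy":0.1,"dz":-0.03,"jaw":85},{"ax":0,"ay":0,"az":1,"dx":0,"dy":0.05,"dz":-0.03,"jaw":85},{"ax":0,"ay":0,"az":1,"dx":0,"dy":0,"dz":-0.03,"jaw":85},{"ax":0,"ay":0,"az":1,"dx":0,"dy":0,"dz":-0.03,"jaw":85},{"ax":0,"ay":0,"az":0.6,"dx":0,"dy":0,"dz":-0.02,"jaw":85},{"ax":0,"ay":0,"az":0,"dx":0,"dy":0,"dz":0,"jaw":85},{"ax":0,"ay":0,"az":0,"dx":0,"dy":0,"dz":0,"jaw":85},{"ax":0,"ay":0,"az":0,"dx":0,"dy":0,"dz":0,"jaw":85},{"ax":0,"ay":0,"az":0,"dx":0,"dy":0,"dz":0,"jaw":85}]'
python3 -c "
from h import *
s,c=snap('wrist','w6')
print(s['joint_positions'],s['time'])"
```

```text
time: 11.65
ee_pos: [0.4333, -0.0902, 0.1104]
tool_rot: [180.0, 0.0, 107.0]
contact_force: [-0.4, 0.3, 0.8]
gripper_width: 0.085
gripper_force: 0.0
[ 34.43947986   3.54970439 -28.96458399 119.38640565   2.04635046
  57.50424538  21.40795508] 11.65
```

View pics/w6.png

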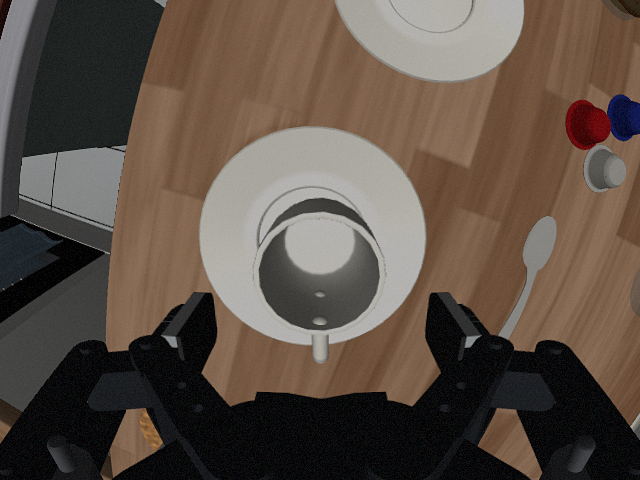

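The coffee cup rim (319,273) and ear (320,348) are centred between the jaws. I grip and lift it.

```bash
python3 -m crank '[{"ax":0,"ay":0,"az":0,"dx":0,"dy":0.005,"dz":-0.04,"jaw":85},{"ax":0,"ay":0,"az":0,"dx":0,"dy":0.005,"dz":-0.06,"jaw":85},{"ax":0,"ay":0,"az":0,"dx":0,"dy":0,"dz":-0.06,"jaw":85},{"ax":0,"ay":0,"az":0,"dx":0,"dy":0,"dz":-0.06,"jaw":85},{"ax":0,"ay":0,"az":0,"dx":0,"dy":0,"dz":-0.05,"jaw":85},{"ax":0,"ay":0,"az":0,"dx":0,"dy":0,"dz":-0.03,"jaw":85},{"ax":0,"ay":0,"az":0,"dx":0,"dy":0,"dz":-0.02,"jaw":85},{"ax":0,"ay":0,"az":0,"dx":0,"dy":0,"dz":0,"jaw":74},{"ax":0,"ay":0,"az":0,"dx":0,"dy":0,"dz":0,"jaw":58},{"ax":0,"ay":0,"az":0,"dx":0,"dy":0,"dz":0,"jaw":58}]' ; python3 -m crank '[{"ax":0,"ay":0,"az":0,"dx":0,"dy":0,"dz":0,"jaw":58},{"ax":0,"ay":0,"az":0,"dx":0,"dy":0,"dz":0,"jaw":58},{"ax":0,"ay":0,"az":0,"dx":0,"dy":0,"dz":0.02,"jaw":58},{"ax":0,"ay":0,"az":0,"dx":0,"dy":0,"dz":0.04,"jaw":58},{"ax":0,"ay":0,"az":0,"dx":0,"dy":0,"dz":0.06,"jaw":58},{"ax":0,"ay":0,"az":0,"dx":0,"dy":0,"dz":0.08,"jaw":58},{"ax":0,"ay":0,"az":0,"dx":0,"dy":0,"dz":0.08,"jaw":58},{"ax":0,"ay":0,"az":0,"dx":0,"dy":0,"dz":0.08,"jaw":58},{"ax":0,"ay":0,"az":0,"dx":0,"dy":0,"dz":0.06,"jaw":58},{"ax":0,"ay":0,"az":0,"dx":0,"dy":0,"dz":0.06,"jaw":58}]'
python3 - <<'E'
from h import *
s,c=snap('wrist','w7')
im=c["pixels"];hsv=cv2.cvtColor(im,cv2.COLOR_RGB2HSV)
print(s['joint_positions'],s['ee_pos'],s['tool_rot'])
E
```

```text
time: 12.7
ee_pos: [0.4335, -0.0881, 0.0466]
tool_rot: [180.0, 0.0, 107.0]
contact_force: [-1.4, -0.1, 0.5]
gripper_width: 0.0634
gripper_force: 65.9
time: 13.7
ee_pos: [0.4333, -0.0881, 0.1434]
tool_rot: [180.0, 0.0, 107.0]
contact_force: [0.1, -0.4, -2.0]
gripper_width: 0.0635
gripper_force: 66.0
[ 34.83622448   1.00675189 -29.04601124 117.41274031   0.57382414
  61.67066432  22.55237583] [ 0.43325131 -0.08805587  0.14336937] [1.79971641e+02 2.96496903e-02 1.07030384e+02]
```

View pics/w7.png

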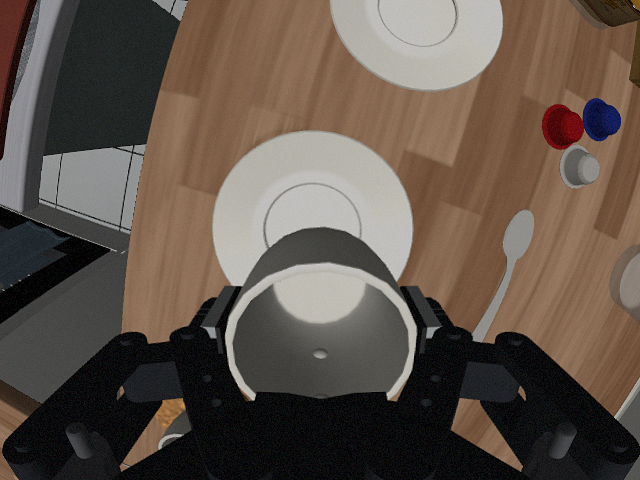

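The coffee cup is held upright. The large saucer's well shows at (264–361, 183–~275) and the middle saucer's well at (378–457, –~46).

Run:
```python
from h import *
c=env.capture("wrist");s=env.observe()
p=lambda *u:onz(c,u,.0075,s).round(4)
print("L well l,r,top",p(264,229),p(361,226),p(313,183))
print("M well l,r,bot",p(378,14),p(457,14),p(418,46))
for nm,x0,y0,w,h in[("L",205,120,215,110),("M",325,0,190,95)]:
    hsv=cv2.cvtColor(c["pixels"][y0:y0+h,x0:x0+w],cv2.COLOR_RGB2HSV)
    m=((hsv[...,1]<45)&(hsv[...,2]>120)).astype(np.uint8)
    k=max(cv2.findContours(m,0,1)[0],key=len)[:,0]
    k=k[(k[:,0]>0)&(k[:,1]>0)&(k[:,0]<w-1)&(k[:,1]<h-1)]
    print(nm,*circ([onz(c,q+[x0,y0],.014,s) for q in k]))
```

```text
L well l,r,top [ 0.3939 -0.1017  0.0075] [ 0.4628 -0.0782  0.0075] [ 0.4192 -0.0578  0.0075]
M well l,r,bot [0.427  0.0775 0.0075] [0.4836 0.1018 0.0075] [0.4619 0.0639 0.0075]
L [ 0.42760094 -0.09239878  0.07410819] 0.020785330862709284
M [0.45273606 0.09362999 0.06546289] 0.005464579621404176
```

```bash
python3 -m crank '[{"ax":0,"ay":0,"az":0,"dx":0.01,"dy":0.06,"dz":0,"jaw":58},{"ax":0,"ay":0,"az":0,"dx":0.01,"dy":0.1,"dz":0,"jaw":58},{"ax":0,"ay":0,"az":0,"dx":0.01,"dy":0.12,"dz":0,"jaw":58},{"ax":0,"ay":0,"az":0,"dx":0.01,"dy":0.12,"dz":0,"jaw":58},{"ax":0,"ay":0,"az":0,"dx":0.01,"dy":0.12,"dz":0,"jaw":58},{"ax":0,"ay":0,"az":0,"dx":0.01,"dy":0.12,"dz":0,"jaw":58},{"ax":0,"ay":0,"az":0,"dx":0.01,"dy":0.1,"dz":0,"jaw":58},{"ax":0,"ay":0,"az":0,"dx":0.01,"dy":0.09,"dz":0,"jaw":58},{"ax":0,"ay":0,"az":0,"dx":0.01,"dy":0.05,"dz":0,"jaw":58},{"ax":0,"ay":0,"az":0,"dx":0.007,"dy":0.028,"dz":0,"jaw":58}]';python3 -m crank '[{"ax":0,"ay":0,"az":0,"dx":0,"dy":0,"dz":-0.05,"jaw":58},{"ax":0,"ay":0,"az":0,"dx":0,"dy":0,"dz":-0.08,"jaw":58},{"ax":0,"ay":0,"az":0,"dx":0,"dy":0,"dz":-0.08,"jaw":58},{"ax":0,"ay":0,"az":0,"dx":0,"dy":0,"dz":-0.08,"jaw":58},{"ax":0,"ay":0,"az":0,"dx":0,"dy":0,"dz":-0.06,"jaw":58},{"ax":0,"ay":0,"az":0,"dx":0,"dy":0,"dz":-0.04,"jaw":58},{"ax":0,"ay":0,"az":0,"dx":0,"dy":0,"dz":-0.02,"jaw":58},{"ax":0,"ay":0,"az":0,"dx":0,"dy":0,"dz":-0.01,"jaw":58},{"ax":0,"ay":0,"az":0,"dx":0,"dy":0,"dz":0,"jaw":58},{"ax":0,"ay":0,"az":0,"dx":0,"dy":0,"dz":0,"jaw":58}]'
python3 -c "
from h import *
s,c=snap('wrist','w8')
print(s['joint_positions'],s['time'])"
```

```text
time: 14.8
ee_pos: [0.4522, 0.0948, 0.1416]
tool_rot: [-179.9, -0.0, 107.1]
contact_force: [-0.8, -0.2, -1.6]
gripper_width: 0.0634
gripper_force: 66.0
time: 15.8
ee_pos: [0.4529, 0.0936, 0.0585]
tool_rot: [180.0, 0.0, 107.0]
contact_force: [0.1, 0.9, -1.8]
gripper_width: 0.0634
gripper_force: 66.0
[ 19.58435576  11.9724106  -39.46674046 119.15484995   9.66129723
  51.90419967  -8.22703939] 15.8
```

View pics/w8.png

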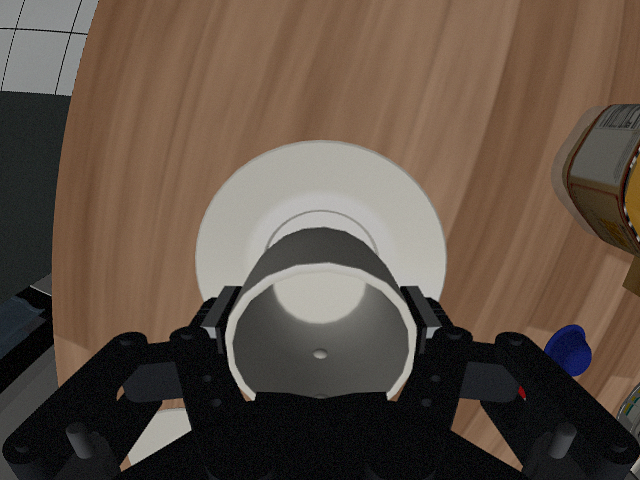

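Cup (321) and well (321) line up in the picture. I lower it the last 12 mm and check the force.

```bash
python3 -m crank '[{"ax":0,"ay":0,"az":0,"dx":0,"dy":0,"dz":-0.015,"jaw":58},{"ax":0,"ay":0,"az":0,"dx":0,"dy":0,"dz":-0.015,"jaw":58},{"ax":0,"ay":0,"az":0,"dx":0,"dy":0,"dz":-0.01,"jaw":58},{"ax":0,"ay":0,"az":0,"dx":0,"dy":0,"dz":-0.006,"jaw":58},{"ax":0,"ay":0,"az":0,"dx":0,"dy":0,"dz":-0.004,"jaw":58},{"ax":0,"ay":0,"az":0,"dx":0,"dy":0,"dz":-0.004,"jaw":58},{"ax":0,"ay":0,"az":0,"dx":0,"dy":0,"dz":-0.003,"jaw":58},{"ax":0,"ay":0,"az":0,"dx":0,"dy":0,"dz":-0.002,"jaw":58},{"ax":0,"ay":0,"az":0,"dx":0,"dy":0,"dz":0,"jaw":58},{"ax":0,"ay":0,"az":0,"dx":0,"dy":0,"dz":0,"jaw":58}]'
```

```text
time: 16.85
ee_pos: [0.4526, 0.0936, 0.0465]
tool_rot: [-180.0, 0.0, 107.0]
contact_force: [-3.2, -0.9, 4.7]
gripper_width: 0.0635
gripper_force: 66.7
```

```bash
python3 -m crank '[{"ax":0,"ay":0,"az":0,"dx":0,"dy":0,"dz":0.002,"jaw":58},{"ax":0,"ay":0,"az":0,"dx":0,"dy":0,"dz":0,"jaw":66},{"ax":0,"ay":0,"az":0,"dx":0,"dy":0,"dz":0,"jaw":70},{"ax":0,"ay":0,"az":0,"dx":0,"dy":0,"dz":0,"jaw":76},{"ax":0,"ay":0,"az":0,"dx":0,"dy":0,"dz":0,"jaw":85},{"ax":0,"ay":0,"az":0,"dx":0,"dy":0,"dz":0,"jaw":85},{"ax":0,"ay":0,"az":0,"dx":0,"dy":0,"dz":0.03,"jaw":85},{"ax":0,"ay":0,"az":0,"dx":0,"dy":0,"dz":0.07,"jaw":85},{"ax":0,"ay":0,"az":0,"dx":0,"dy":0,"dz":0.1,"jaw":85},{"ax":0,"ay":0,"az":0,"dx":0,"dy":0,"dz":0.1,"jaw":85}]'
python3 -m crank '[{"ax":0,"ay":0,"az":0,"dx":0,"dy":0,"dz":0.15,"jaw":85},{"ax":0,"ay":0,"az":0,"dx":0,"dy":0,"dz":0.15,"jaw":85},{"ax":0,"ay":0,"az":0,"dx":0,"dy":0,"dz":0.15,"jaw":85},{"ax":0,"ay":0,"az":0,"dx":0,"dy":0.1,"dz":0.1,"jaw":85},{"ax":0,"ay":0,"az":-0.5,"dx":-0.02,"dy":0.15,"dz":0,"jaw":85},{"ax":0,"ay":0,"az":-0.5,"dx":-0.04,"dy":0.15,"dz":0,"jaw":85},{"ax":0,"ay":0,"az":-0.5,"dx":-0.04,"dy":0.15,"dz":0,"jaw":85},{"ax":0,"ay":0,"az":-0.5,"dx":-0.05,"dy":0.15,"dz":0,"jaw":85},{"ax":0,"ay":0,"az":-0.5,"dx":-0.05,"dy":0.15,"dz":0,"jaw":85},{"ax":0,"ay":0,"az":-0.2,"dx":-0.05,"dy":0.1,"dz":0,"jaw":85}]'
python3 -c "
from h import *
s,c=snap('wrist','w9')
print(s['joint_positions'],s['time'])"
```

```text
time: 17.85
ee_pos: [0.4526, 0.0938, 0.1084]
tool_rot: [180.0, -0.0, 107.0]
contact_force: [0.5, -0.1, 0.1]
gripper_width: 0.0851
gripper_force: 0.0
time: 18.85
ee_pos: [0.4016, 0.2859, 0.2181]
tool_rot: [179.9, -0.1, 96.3]
contact_force: [0.9, -0.5, -0.3]
gripper_width: 0.0849
gripper_force: 0.0
[  8.6834367    5.51020756 -51.28064549 105.15461977   4.53057421
  71.3635302  -37.64828116] 18.85
```

View pics/w9.png

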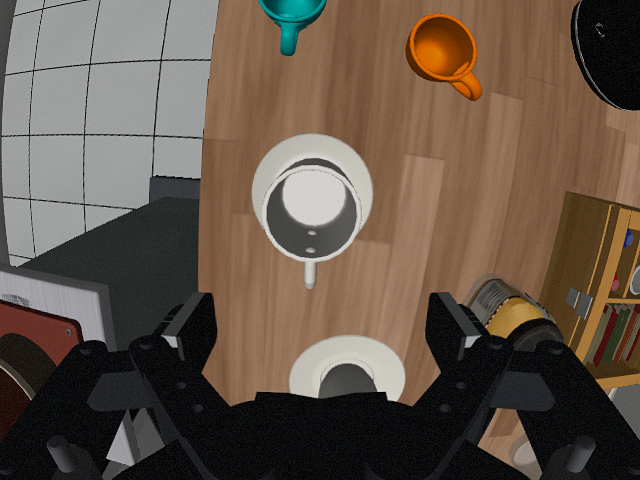

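The mug's rim is centred at about (312,214), its ear points to (310,285), and the small saucer lies around (312,192). I compute the positions.

Run:
```python
from h import *
s=env.observe();c=env.capture("wrist");im=c["pixels"]
for u in [(312.5,214),(263,214),(362,214),(312.5,166),(312.5,262)]:print(onz(c,u,.1025,s).round(4))
print("ear",onz(c,(310,284),.09,s).round(4))
x0,y0,w,h=235,120,155,190
hsv=cv2.cvtColor(im[y0:y0+h,x0:x0+w],cv2.COLOR_RGB2HSV)
m=((hsv[...,1]<45)&(hsv[...,2]>120)).astype(np.uint8)
k=max(cv2.findContours(m,0,1)[0],key=len)[:,0]+[x0,y0];k=k[k[:,1]<215]
print("S",*circ([onz(c,q,.014,s) for q in k]))
t=env.capture("top");print("S top fit .3946 .2999; mug rim top/bottom edge rays",onz(t,(225+97/3.3,210+222/3.3),.1025))
```

```text
[0.3923 0.3032 0.1025]
[0.3584 0.2995 0.1025]
[0.426  0.3071 0.1025]
[0.3887 0.3358 0.1025]
[0.396  0.2687 0.1025]
ear [0.3962 0.2465 0.09  ]
S [0.39206868 0.29967188 0.05554405] 0.00026136885781546433
S top fit .3946 .2999; mug rim top/bottom edge rays [0.39219555 0.29272465 0.1025    ]
```

```bash
python3 -m crank '[{"ax":0,"ay":0,"az":-0.3,"dx":-0.02,"dy":0.03,"dz":-0.06,"jaw":85},{"ax":0,"ay":0,"az":0,"dx":-0.02,"dy":0.03,"dz":-0.08,"jaw":85},{"ax":0,"ay":0,"az":0,"dx":-0.007,"dy":0.02,"dz":-0.08,"jaw":85},{"ax":0,"ay":0,"az":0,"dx":0,"dy":0,"dz":-0.08,"jaw":85},{"ax":0,"ay":0,"az":0,"dx":0,"dy":0,"dz":-0.06,"jaw":85},{"ax":0,"ay":0,"az":0,"dx":0,"dy":0,"dz":-0.04,"jaw":85},{"ax":0,"ay":0,"az":0,"dx":0,"dy":0,"dz":0,"jaw":85},{"ax":0,"ay":0,"az":0,"dx":0,"dy":0,"dz":0,"jaw":85},{"ax":0,"ay":0,"az":0,"dx":0,"dy":0,"dz":0,"jaw":85},{"ax":0,"ay":0,"az":0,"dx":0,"dy":0,"dz":0,"jaw":85}]'
python3 -c "
from h import *
s,c=snap('wrist','w10')
print(s['joint_positions'],s['time'])"
```

```text
time: 20.0
ee_pos: [0.3935, 0.2997, 0.1373]
tool_rot: [180.0, -0.0, 95.0]
contact_force: [-0.8, 0.6, 0.5]
gripper_width: 0.0852
gripper_force: 0.0
[  4.84092227  11.46988205 -51.32970438 110.56576995  10.101772
  62.5285436  -45.591939  ] 20.0
```

View pics/w10.png

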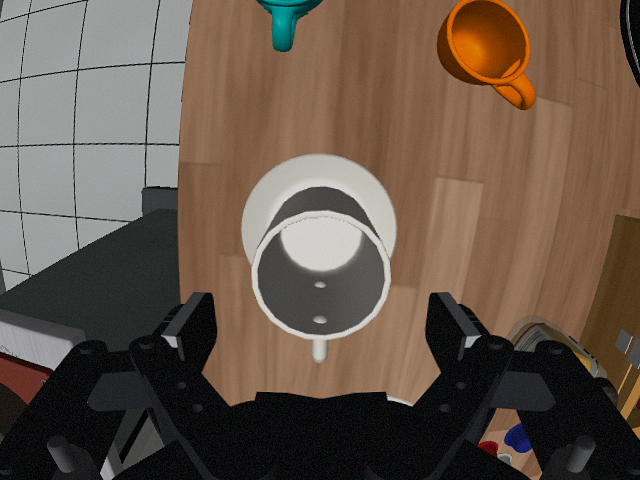

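The mug rim (320,275) is centred and the ear is straight down. From its width the rim is about 101 mm high, as expected. I grip and lift it.

```bash
python3 -m crank '[{"ax":0,"ay":0,"az":0,"dx":0,"dy":0.006,"dz":-0.04,"jaw":85},{"ax":0,"ay":0,"az":0,"dx":0,"dy":0,"dz":-0.07,"jaw":85},{"ax":0,"ay":0,"az":0,"dx":0,"dy":0,"dz":-0.08,"jaw":85},{"ax":0,"ay":0,"az":0,"dx":0,"dy":0,"dz":-0.07,"jaw":85},{"ax":0,"ay":0,"az":0,"dx":0,"dy":0,"dz":-0.05,"jaw":85},{"ax":0,"ay":0,"az":0,"dx":0,"dy":0,"dz":-0.03,"jaw":85},{"ax":0,"ay":0,"az":0,"dx":0,"dy":0,"dz":-0.02,"jaw":85},{"ax":0,"ay":0,"az":0,"dx":0,"dy":0,"dz":0,"jaw":75},{"ax":0,"ay":0,"az":0,"dx":0,"dy":0,"dz":0,"jaw":60},{"ax":0,"ay":0,"az":0,"dx":0,"dy":0,"dz":0,"jaw":60}]' ; python3 -m crank '[{"ax":0,"ay":0,"az":0,"dx":0,"dy":0,"dz":0,"jaw":60},{"ax":0,"ay":0,"az":0,"dx":0,"dy":0,"dz":0,"jaw":60},{"ax":0,"ay":0,"az":0,"dx":0,"dy":0,"dz":0.02,"jaw":60},{"ax":0,"ay":0,"az":0,"dx":0,"dy":0,"dz":0.05,"jaw":60},{"ax":0,"ay":0,"az":0,"dx":0,"dy":0,"dz":0.08,"jaw":60},{"ax":0,"ay":0,"az":0,"dx":0,"dy":0,"dz":0.1,"jaw":60},{"ax":0,"ay":0,"az":0,"dx":0,"dy":0,"dz":0.1,"jaw":60},{"ax":0,"ay":0,"az":0,"dx":0,"dy":0,"dz":0.1,"jaw":60},{"ax":0,"ay":0,"az":0,"dx":0,"dy":0,"dz":0.06,"jaw":60},{"ax":0,"ay":0,"az":0,"dx":0,"dy":0,"dz":0.04,"jaw":60}]'
python3 - <<'E'
from h import *
s,c=snap("wrist","w11");im=c["pixels"]
x0,y0,w,h=200,90,250,180
hsv=cv2.cvtColor(im[y0:y0+h,x0:x0+w],cv2.COLOR_RGB2HSV)
m=((hsv[...,1]<45)&(hsv[...,2]>120)).astype(np.uint8)
k=max(cv2.findContours(m,0,1)[0],key=len)[:,0]+[x0,y0];k=k[k[:,1]<225]
print("S",*circ([onz(c,q,.014,s) for q in k]))
E
```

```text
time: 21.05
ee_pos: [0.3935, 0.301, 0.0652]
tool_rot: [179.9, -0.0, 95.0]
contact_force: [-0.9, 0.1, 1.5]
gripper_width: 0.0666
gripper_force: 67.2
time: 22.05
ee_pos: [0.3935, 0.301, 0.1763]
tool_rot: [179.9, -0.0, 95.0]
contact_force: [0.4, 0.4, -3.0]
gripper_width: 0.0668
gripper_force: 67.5
S [0.39018796 0.32180851 0.03777079] 0.013177509618799928
```

```bash
python3 -m crank '[{"ax":0,"ay":0,"az":0,"dx":0.02,"dy":-0.05,"dz":0,"jaw":60},{"ax":0,"ay":0,"az":0,"dx":0.02,"dy":-0.08,"dz":0,"jaw":60},{"ax":0,"ay":0,"az":0,"dx":0.02,"dy":-0.1,"dz":0,"jaw":60},{"ax":0,"ay":0,"az":0,"dx":0.02,"dy":-0.11,"dz":0,"jaw":60},{"ax":0,"ay":0,"az":0,"dx":0.02,"dy":-0.11,"dz":0,"jaw":60},{"ax":0,"ay":0,"az":0,"dx":0.02,"dy":-0.11,"dz":0,"jaw":60},{"ax":0,"ay":0,"az":0,"dx":0.02,"dy":-0.11,"dz":0,"jaw":60},{"ax":0,"ay":0,"az":0,"dx":0.02,"dy":-0.11,"dz":0,"jaw":60},{"ax":0,"ay":0,"az":0,"dx":0.02,"dy":-0.11,"dz":0,"jaw":60},{"ax":0,"ay":0,"az":0,"dx":0.02,"dy":-0.11,"dz":0,"jaw":60}]'; python3 -m crank '[{"ax":0,"ay":0,"az":0,"dx":0,"dy":-0.12,"dz":0,"jaw":60},{"ax":0,"ay":0,"az":0,"dx":0,"dy":-0.12,"dz":0,"jaw":60},{"ax":0,"ay":0,"az":0,"dx":0,"dy":-0.12,"dz":0,"jaw":60},{"ax":0,"ay":0,"az":0,"dx":0,"dy":-0.12,"dz":0,"jaw":60},{"ax":0,"ay":0,"az":0,"dx":0,"dy":-0.12,"dz":0,"jaw":60},{"ax":0,"ay":0,"az":0,"dx":0,"dy":-0.12,"dz":0,"jaw":60},{"ax":0,"ay":0,"az":0,"dx":-0.01,"dy":-0.1,"dz":0,"jaw":60},{"ax":0,"ay":0,"az":0,"dx":-0.01,"dy":-0.08,"dz":0,"jaw":60},{"ax":0,"ay":0,"az":0,"dx":-0.009,"dy":-0.05,"dz":0,"jaw":60},{"ax":0,"ay":0,"az":0,"dx":0,"dy":-0.017,"dz":0,"jaw":60}]'; python3 -m crank '[{"ax":0,"ay":0,"az":0,"dx":0,"dy":0,"dz":-0.05,"jaw":60},{"ax":0,"ay":0,"az":0,"dx":0,"dy":0,"dz":-0.08,"jaw":60},{"ax":0,"ay":0,"az":0,"dx":0,"dy":0,"dz":-0.08,"jaw":60},{"ax":0,"ay":0,"az":0,"dx":0,"dy":0,"dz":-0.08,"jaw":60},{"ax":0,"ay":0,"az":0,"dx":0,"dy":0,"dz":-0.08,"jaw":60},{"ax":0,"ay":0,"az":0,"dx":0,"dy":0,"dz":-0.06,"jaw":60},{"ax":0,"ay":0,"az":0,"dx":0,"dy":0,"dz":-0.04,"jaw":60},{"ax":0,"ay":0,"az":0,"dx":0,"dy":0,"dz":-0.02,"jaw":60},{"ax":0,"ay":0,"az":0,"dx":0,"dy":0,"dz":0,"jaw":60},{"ax":0,"ay":0,"az":0,"dx":0,"dy":0,"dz":0,"jaw":60}]'
python3 - <<'E'
from h import *
s,c=snap("wrist","w12");print(s["joint_positions"])
E
```

```text
time: 23.1
ee_pos: [0.4326, 0.0988, 0.1737]
tool_rot: [-179.9, 0.0, 95.0]
contact_force: [0.8, 0.6, -2.5]
gripper_width: 0.0664
gripper_force: 67.5
time: 24.1
ee_pos: [0.4265, -0.0938, 0.174]
tool_rot: [-179.9, -0.0, 94.9]
contact_force: [-0.5, 0.0, -2.4]
gripper_width: 0.0662
gripper_force: 67.5
time: 25.1
ee_pos: [0.4277, -0.0926, 0.0771]
tool_rot: [180.0, 0.0, 95.0]
contact_force: [-0.3, 0.5, -2.0]
gripper_width: 0.0668
gripper_force: 67.5
[ 34.31656843   5.77097794 -28.83650784 121.80156329   3.47849336
  53.15269901   8.54750584]
```

View pics/w12.png

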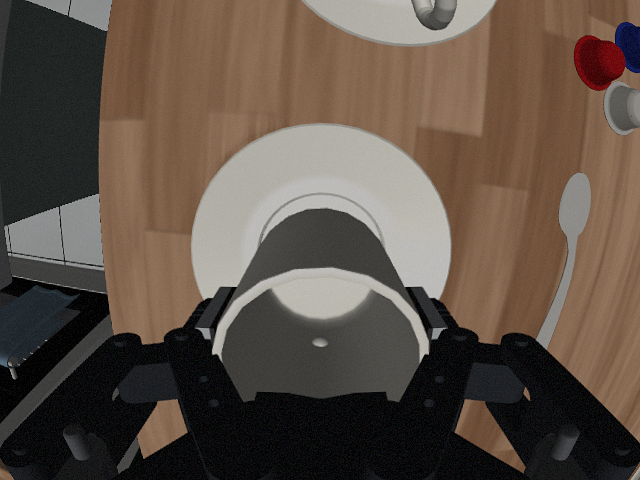

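Mug (321) and well (321) are aligned, and the fore-and-aft check by row also gives a centred foot. Lowering gently.

```bash
python3 -m crank '[{"ax":0,"ay":0,"az":0,"dx":0,"dy":0,"dz":-0.02,"jaw":60},{"ax":0,"ay":0,"az":0,"dx":0,"dy":0,"dz":-0.02,"jaw":60},{"ax":0,"ay":0,"az":0,"dx":0,"dy":0,"dz":-0.013,"jaw":60},{"ax":0,"ay":0,"az":0,"dx":0,"dy":0,"dz":-0.009,"jaw":60},{"ax":0,"ay":0,"az":0,"dx":0,"dy":0,"dz":-0.006,"jaw":60},{"ax":0,"ay":0,"az":0,"dx":0,"dy":0,"dz":-0.004,"jaw":60},{"ax":0,"ay":0,"az":0,"dx":0,"dy":0,"dz":-0.002,"jaw":60},{"ax":0,"ay":0,"az":0,"dx":0,"dy":0,"dz":-0.002,"jaw":60},{"ax":0,"ay":0,"az":0,"dx":0,"dy":0,"dz":0,"jaw":60},{"ax":0,"ay":0,"az":0,"dx":0,"dy":0,"dz":0,"jaw":60}]'
```

```text
time: 26.15
ee_pos: [0.4274, -0.0926, 0.0617]
tool_rot: [180.0, 0.0, 95.0]
contact_force: [-1.5, 0.5, 1.0]
gripper_width: 0.0665
gripper_force: 67.7
```

```bash
python3 -m crank '[{"ax":0,"ay":0,"az":0,"dx":0,"dy":0,"dz":0,"jaw":66},{"ax":0,"ay":0,"az":0,"dx":0,"dy":0,"dz":0,"jaw":70},{"ax":0,"ay":0,"az":0,"dx":0,"dy":0,"dz":0,"jaw":76},{"ax":0,"ay":0,"az":0,"dx":0,"dy":0,"dz":0,"jaw":85},{"ax":0,"ay":0,"az":0,"dx":0,"dy":0,"dz":0,"jaw":85},{"ax":0,"ay":0,"az":0,"dx":0,"dy":0,"dz":0.02,"jaw":85},{"ax":0,"ay":0,"az":0,"dx":0,"dy":0,"dz":0.08,"jaw":85},{"ax":0,"ay":0,"az":0,"dx":0,"dy":0,"dz":0.1,"jaw":85},{"ax":0,"ay":0,"az":0,"dx":0,"dy":0,"dz":0.1,"jaw":85},{"ax":0,"ay":0,"az":0,"dx":0,"dy":0,"dz":0.1,"jaw":85}]'; python3 -m crank '[{"ax":0,"ay":0,"az":-0.6,"dx":-0.02,"dy":-0.1,"dz":0,"jaw":85},{"ax":0,"ay":0,"az":-0.75,"dx":-0.03,"dy":-0.17,"dz":0,"jaw":85},{"ax":0,"ay":0,"az":-0.75,"dx":-0.04,"dy":-0.17,"dz":0,"jaw":85},{"ax":0,"ay":0,"az":-0.75,"dx":-0.04,"dy":-0.17,"dz":0,"jaw":85},{"ax":0,"ay":0,"az":-0.75,"dx":-0.04,"dy":-0.17,"dz":0,"jaw":85},{"ax":0,"ay":0,"az":-0.75,"dx":-0.04,"dy":-0.14,"dz":0,"jaw":85},{"ax":0,"ay":0,"az":-0.75,"dx":-0.02,"dy":-0.1,"dz":-0.03,"jaw":85},{"ax":0,"ay":0,"az":-0.75,"dx":-0.016,"dy":-0.047,"dz":-0.05,"jaw":85},{"ax":0,"ay":0,"az":-0.75,"dx":0,"dy":0,"dz":-0.05,"jaw":85},{"ax":0,"ay":0,"az":0,"dx":0,"dy":0,"dz":-0.05,"jaw":85}]'
python3 - <<'E'
from h import *
s,c=snap("wrist","w13")
E
```

```text
time: 27.15
ee_pos: [0.4273, -0.0926, 0.1426]
tool_rot: [180.0, -0.0, 95.0]
contact_force: [-0.1, 0.3, 0.2]
gripper_width: 0.085
gripper_force: 0.0
time: 28.15
ee_pos: [0.378, -0.3061, 0.1044]
tool_rot: [-180.0, -0.0, 68.5]
contact_force: [0.7, 0.0, 0.3]
gripper_width: 0.085
gripper_force: 0.0
```

View pics/w13.png

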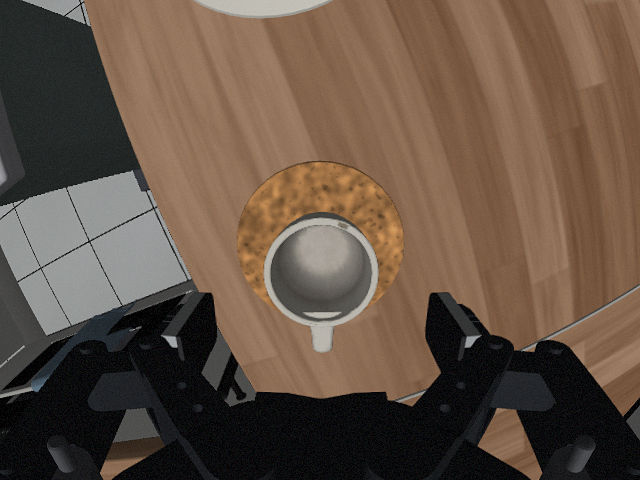

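The espresso cup stands centred on the coaster, rim (321,272), ear straight down. That was my 15th picture, one over the limit of 14, so I'll look no further and check the rest numerically. I regrip it and lift.

```bash
python3 -m crank '[{"ax":0,"ay":0,"az":0,"dx":0,"dy":0.005,"dz":-0.04,"jaw":85},{"ax":0,"ay":0,"az":0,"dx":0,"dy":0,"dz":-0.06,"jaw":85},{"ax":0,"ay":0,"az":0,"dx":0,"dy":0,"dz":-0.07,"jaw":85},{"ax":0,"ay":0,"az":0,"dx":0,"dy":0,"dz":-0.07,"jaw":85},{"ax":0,"ay":0,"az":0,"dx":0,"dy":0,"dz":-0.05,"jaw":85},{"ax":0,"ay":0,"az":0,"dx":0,"dy":0,"dz":-0.03,"jaw":85},{"ax":0,"ay":0,"az":0,"dx":0,"dy":0,"dz":-0.02,"jaw":85},{"ax":0,"ay":0,"az":0,"dx":0,"dy":0,"dz":0,"jaw":66},{"ax":0,"ay":0,"az":0,"dx":0,"dy":0,"dz":0,"jaw":50},{"ax":0,"ay":0,"az":0,"dx":0,"dy":0,"dz":0,"jaw":50}]'; python3 -m crank '[{"ax":0,"ay":0,"az":0,"dx":0,"dy":0,"dz":0,"jaw":50},{"ax":0,"ay":0,"az":0,"dx":0,"dy":0,"dz":0,"jaw":50},{"ax":0,"ay":0,"az":0,"dx":0,"dy":0,"dz":0.02,"jaw":50},{"ax":0,"ay":0,"az":0,"dx":0,"dy":0,"dz":0.06,"jaw":50},{"ax":0,"ay":0,"az":0,"dx":0,"dy":0,"dz":0.1,"jaw":50},{"ax":0,"ay":0,"az":0,"dx":0,"dy":0,"dz":0.14,"jaw":50},{"ax":0,"ay":0,"az":0,"dx":0,"dy":0,"dz":0.15,"jaw":50},{"ax":0,"ay":0,"az":0,"dx":0,"dy":0,"dz":0.15,"jaw":50},{"ax":0,"ay":0,"az":0,"dx":0,"dy":0,"dz":0.1,"jaw":50},{"ax":0,"ay":0,"az":0,"dx":0,"dy":0,"dz":0.05,"jaw":50}]'
```

```text
time: 29.2
ee_pos: [0.3787, -0.3054, 0.0384]
tool_rot: [179.9, 0.0, 68.6]
contact_force: [-0.6, 0.8, 2.2]
gripper_width: 0.055
gripper_force: 62.8
time: 30.2
ee_pos: [0.3788, -0.3055, 0.1943]
tool_rot: [179.8, 0.1, 68.6]
contact_force: [-0.8, 0.3, -1.0]
gripper_width: 0.0552
gripper_force: 63.5
```

```bash
python3 -m crank '[{"ax":0,"ay":0,"az":0,"dx":0.06,"dy":0.05,"dz":0,"jaw":50},{"ax":0,"ay":0,"az":0,"dx":0.06,"dy":0.1,"dz":0,"jaw":50},{"ax":0,"ay":0,"az":0,"dx":0.06,"dy":0.15,"dz":0,"jaw":50},{"ax":0,"ay":0,"az":0,"dx":0.06,"dy":0.17,"dz":0,"jaw":50},{"ax":0,"ay":0,"az":0,"dx":0.06,"dy":0.17,"dz":0,"jaw":50},{"ax":0,"ay":0,"az":0,"dx":0.01,"dy":0.17,"dz":0,"jaw":50},{"ax":0,"ay":0,"az":0,"dx":0.01,"dy":0.17,"dz":0,"jaw":50},{"ax":0,"ay":0,"az":0,"dx":0.01,"dy":0.17,"dz":0,"jaw":50},{"ax":0,"ay":0,"az":0,"dx":0.01,"dy":0.17,"dz":0,"jaw":50},{"ax":0,"ay":0,"az":0,"dx":0.01,"dy":0.17,"dz":0,"jaw":50}]'; python3 -m crank '[{"ax":0,"ay":0,"az":0,"dx":0,"dy":0.17,"dz":0,"jaw":50},{"ax":0,"ay":0,"az":0,"dx":0,"dy":0.17,"dz":0,"jaw":50},{"ax":0,"ay":0,"az":0,"dx":0,"dy":0.17,"dz":0,"jaw":50},{"ax":0,"ay":0,"az":0,"dx":0,"dy":0.17,"dz":0,"jaw":50},{"ax":0,"ay":0,"az":0,"dx":-0.05,"dy":0.17,"dz":0,"jaw":50},{"ax":0,"ay":0,"az":0,"dx":-0.05,"dy":0.17,"dz":0,"jaw":50},{"ax":0,"ay":0,"az":0,"dx":-0.05,"dy":0.16,"dz":0,"jaw":50},{"ax":0,"ay":0,"az":0,"dx":-0.05,"dy":0.15,"dz":0,"jaw":50},{"ax":0,"ay":0,"az":0,"dx":-0.05,"dy":0.12,"dz":0,"jaw":50},{"ax":0,"ay":0,"az":0,"dx":-0.03,"dy":0.06,"dz":0,"jaw":50}]'
python3 - <<'E'
from h import *
s,c=snap("wrist","w14");im=c["pixels"];print(s["joint_positions"],s["ee_pos"])
x0,y0,w,h=200,110,250,130
hsv=cv2.cvtColor(im[y0:y0+h,x0:x0+w],cv2.COLOR_RGB2HSV)
m=((hsv[...,1]<45)&(hsv[...,2]>120)).astype(np.uint8)
k=max(cv2.findContours(m,0,1)[0],key=len)[:,0]+[x0,y0];k=k[k[:,1]<y0+h-3]
P=np.array([onz(c,q,.014,s) for q in k]);d=np.hypot(P[:,0]-.392,P[:,1]-.2997)
print("S",*circ(P[(d>.05)&(d<.062)]),len(P))
E
```

```text
time: 31.2
ee_pos: [0.4476, -0.0057, 0.1913]
tool_rot: [-180.0, 0.0, 68.6]
contact_force: [0.3, -0.3, -1.6]
gripper_width: 0.0544
gripper_force: 63.5
time: 32.2
ee_pos: [0.3905, 0.2971, 0.1914]
tool_rot: [-179.9, -0.0, 68.8]
contact_force: [0.1, 0.1, -1.2]
gripper_width: 0.0548
gripper_force: 63.5
[  6.8887516    6.97145884 -51.84110455 107.36090659   5.83518656
  68.43790543 -68.10250892] [0.39052756 0.2970846  0.19137839]
S [0.39201898 0.2995154  0.05556844] 0.00024673639656675215 234
```

```bash
python3 -m crank '[{"ax":0,"ay":0,"az":0,"dx":-0.003,"dy":0.024,"dz":-0.05,"jaw":50},{"ax":0,"ay":0,"az":0,"dx":0,"dy":0,"dz":-0.1,"jaw":50},{"ax":0,"ay":0,"az":0,"dx":0,"dy":0,"dz":-0.12,"jaw":50},{"ax":0,"ay":0,"az":0,"dx":0,"dy":0,"dz":-0.12,"jaw":50},{"ax":0,"ay":0,"az":0,"dx":0,"dy":0,"dz":-0.12,"jaw":50},{"ax":0,"ay":0,"az":0,"dx":0,"dy":0,"dz":-0.1,"jaw":50},{"ax":0,"ay":0,"az":0,"dx":0,"dy":0,"dz":-0.06,"jaw":50},{"ax":0,"ay":0,"az":0,"dx":0,"dy":0,"dz":-0.03,"jaw":50},{"ax":0,"ay":0,"az":0,"dx":0,"dy":0,"dz":-0.01,"jaw":50},{"ax":0,"ay":0,"az":0,"dx":0,"dy":0,"dz":0,"jaw":50}]'
```

```text
time: 33.25
ee_pos: [0.3919, 0.2998, 0.0498]
tool_rot: [180.0, -0.0, 68.6]
contact_force: [0.3, -0.3, -1.7]
gripper_width: 0.055
gripper_force: 63.5
```

```bash
python3 -m crank '[{"ax":0,"ay":0,"az":0,"dx":0,"dy":0,"dz":-0.015,"jaw":50},{"ax":0,"ay":0,"az":0,"dx":0,"dy":0,"dz":-0.015,"jaw":50},{"ax":0,"ay":0,"az":0,"dx":0,"dy":0,"dz":-0.013,"jaw":50},{"ax":0,"ay":0,"az":0,"dx":0,"dy":0,"dz":-0.01,"jaw":50},{"ax":0,"ay":0,"az":0,"dx":0,"dy":0,"dz":-0.008,"jaw":50},{"ax":0,"ay":0,"az":0,"dx":0,"dy":0,"dz":-0.006,"jaw":50},{"ax":0,"ay":0,"az":0,"dx":0,"dy":0,"dz":-0.003,"jaw":50},{"ax":0,"ay":0,"az":0,"dx":0,"dy":0,"dz":0,"jaw":50},{"ax":0,"ay":0,"az":0,"dx":0,"dy":0,"dz":0,"jaw":50},{"ax":0,"ay":0,"az":0,"dx":0,"dy":0,"dz":0,"jaw":50}]'
```

```text
time: 34.25
ee_pos: [0.3916, 0.2998, 0.0356]
tool_rot: [180.0, -0.0, 68.6]
contact_force: [0.2, -0.2, -0.1]
gripper_width: 0.0551
gripper_force: 63.5
```

```bash
python3 -m crank '[{"ax":0,"ay":0,"az":0,"dx":0,"dy":0,"dz":-0.003,"jaw":50},{"ax":0,"ay":0,"az":0,"dx":0,"dy":0,"dz":-0.003,"jaw":50},{"ax":0,"ay":0,"az":0,"dx":0,"dy":0,"dz":0,"jaw":50},{"ax":0,"ay":0,"az":0,"dx":0,"dy":0,"dz":0,"jaw":50},{"ax":0,"ay":0,"az":0,"dx":0,"dy":0,"dz":0,"jaw":50},{"ax":0,"ay":0,"az":0,"dx":0,"dy":0,"dz":0,"jaw":50},{"ax":0,"ay":0,"az":0,"dx":0,"dy":0,"dz":0,"jaw":50},{"ax":0,"ay":0,"az":0,"dx":0,"dy":0,"dz":0,"jaw":50},{"ax":0,"ay":0,"az":0,"dx":0,"dy":0,"dz":0,"jaw":50},{"ax":0,"ay":0,"az":0,"dx":0,"dy":0,"dz":0,"jaw":50}]'
```

```text
time: 35.25
ee_pos: [0.3916, 0.2998, 0.0344]
tool_rot: [180.0, -0.0, 68.6]
contact_force: [-0.2, 0.0, 2.4]
gripper_width: 0.055
gripper_force: 63.7
```

Contact came at the height of the well floor; on the ledge it would have come 3.5 mm earlier. I release and rise.

```bash
python3 -m crank '[{"ax":0,"ay":0,"az":0,"dx":0,"dy":0,"dz":0.001,"jaw":58},{"ax":0,"ay":0,"az":0,"dx":0,"dy":0,"dz":0,"jaw":62},{"ax":0,"ay":0,"az":0,"dx":0,"dy":0,"dz":0,"jaw":70},{"ax":0,"ay":0,"az":0,"dx":0,"dy":0,"dz":0,"jaw":85},{"ax":0,"ay":0,"az":0,"dx":0,"dy":0,"dz":0,"jaw":85},{"ax":0,"ay":0,"az":0,"dx":0,"dy":0,"dz":0.02,"jaw":85},{"ax":0,"ay":0,"az":0,"dx":0,"dy":0,"dz":0.08,"jaw":85},{"ax":0,"ay":0,"az":0,"dx":0,"dy":0,"dz":0.1,"jaw":85},{"ax":0,"ay":0,"az":0,"dx":0,"dy":0,"dz":0.1,"jaw":85},{"ax":0,"ay":0,"az":0,"dx":0,"dy":0,"dz":0.1,"jaw":85}]'; python3 -m crank '[{"ax":0,"ay":0,"az":0,"dx":0,"dy":0,"dz":0.15,"jaw":85},{"ax":0,"ay":0,"az":0,"dx":0,"dy":0,"dz":0.15,"jaw":85},{"ax":0,"ay":0,"az":0,"dx":0,"dy":0,"dz":0.15,"jaw":85},{"ax":0,"ay":0,"az":0,"dx":0,"dy":0,"dz":0.1,"jaw":85},{"ax":0,"ay":0,"az":0.8,"dx":0.04,"dy":-0.05,"dz":0,"jaw":85},{"ax":0,"ay":0,"az":0.8,"dx":0.04,"dy":-0.1,"dz":0,"jaw":85},{"ax":0,"ay":0,"az":0.8,"dx":0.04,"dy":-0.15,"dz":0,"jaw":85},{"ax":0,"ay":0,"az":0.8,"dx":0.04,"dy":-0.15,"dz":0,"jaw":85},{"ax":0,"ay":0,"az":0.8,"dx":0.04,"dy":-0.15,"dz":0,"jaw":85},{"ax":0,"ay":0,"az":0.8,"dx":0.04,"dy":-0.1,"dz":0,"jaw":85}]'
cat > chk.py <<'E'
from h import *
import sys
s,c=snap("wrist",sys.argv[1]);im=c["pixels"];hsv=cv2.cvtColor(im,cv2.COLOR_RGB2HSV)
print(s["ee_pos"].round(4))
yy,xx=np.mgrid[0:480,0:640]
m=((hsv[...,1]<45)&(hsv[...,2]>120)).astype(np.uint8)
ks=cv2.findContours(m,0,1)[0]
for nm,C,r,z in[("S",(.392,.2997),.056,.060),("M",(.4529,.0935),.066,.074),("L",(.4277,-.0926),.075,.099)]:
    for k in ks:
        if len(k)<60:continue
        k=k[:,0];k=k[(k[:,0]>1)&(k[:,1]>1)&(k[:,0]<638)&(k[:,1]<478)]
        P=np.array([onz(c,q,.014,s) for q in k]);d=np.hypot(P[:,0]-C[0],P[:,1]-C[1])
        g=abs(d-r)<.006
        if g.sum()>40:print(nm,"saucer",*circ(P[g]),g.sum())
    # cup inside: darker than the saucer, back-projected on the rim plane
    o=[onz(c,(x,y),z,s) for y in range(0,480,4) for x in range(0,640,4)] if 0 else None
    e=cv2.Canny(cv2.GaussianBlur(cv2.cvtColor(im,cv2.COLOR_RGB2GRAY),(3,3),0),40,110)
    v,u=np.nonzero(e);E=np.array([onz(c,q,z,s)[:2] for q in zip(u,v)])
    R0={"S":.029,"M":.033,"L":.0345}[nm];best=(0,)
    for ax in np.arange(-.010,.0101,.001):
        for ay in np.arange(-.010,.0101,.001):
            n=(abs(np.hypot(E[:,0]-C[0]-ax,E[:,1]-C[1]-ay)-R0)<.0012).sum()
            if n>best[0]:best=(n,round(ax*1e3),round(ay*1e3))
    print(nm,"rim edge count, offset mm from saucer",best)
E
python3 chk.py w15
```

```text
time: 36.25
ee_pos: [0.3915, 0.3001, 0.1165]
tool_rot: [180.0, -0.0, 68.7]
contact_force: [-0.0, -0.0, 0.1]
gripper_width: 0.085
gripper_force: 0.0
time: 37.25
ee_pos: [0.4397, 0.1579, 0.2258]
tool_rot: [179.9, 0.0, 87.9]
contact_force: [0.1, 0.8, 0.5]
gripper_width: 0.085
gripper_force: 0.0
[0.4397 0.1579 0.2258]
S saucer [0.39178702 0.2999048  0.05554356] 0.0006185050653129274 337
S rim edge count, offset mm from saucer (np.int64(193), 1, -4)
M saucer [0.45292256 0.09302685 0.0657409 ] 0.0008889894595115861 357
M rim edge count, offset mm from saucer (np.int64(202), -1, -2)
L saucer [ 0.42798499 -0.09246534  0.07347642] 0.0008230454372652172 125
L rim edge count, offset mm from saucer (0,)
```

```bash
python3 -m crank '[{"ax":0,"ay":0,"az":0,"dx":-0.03,"dy":0.05,"dz":0,"jaw":85},{"ax":0,"ay":0,"az":0,"dx":-0.03,"dy":0.1,"dz":0,"jaw":85},{"ax":0,"ay":0,"az":0,"dx":-0.03,"dy":0.1,"dz":0,"jaw":85},{"ax":0,"ay":0,"az":0,"dx":-0.03,"dy":0.1,"dz":0,"jaw":85},{"ax":0,"ay":0,"az":0,"dx":-0.03,"dy":0.1,"dz":0,"jaw":85},{"ax":0,"ay":0,"az":0,"dx":-0.03,"dy":0.1,"dz":0,"jaw":85},{"ax":0,"ay":0,"az":0,"dx":0,"dy":0.05,"dz":0,"jaw":85},{"ax":0,"ay":0,"az":0,"dx":0,"dy":0,"dz":0,"jaw":85},{"ax":0,"ay":0,"az":0,"dx":0,"dy":0,"dz":0,"jaw":85},{"ax":0,"ay":0,"az":0,"dx":0,"dy":0,"dz":0,"jaw":85}]' | head -2; python3 chk.py w16
python3 -m crank '[{"ax":0,"ay":0,"az":0,"dx":0.04,"dy":-0.1,"dz":0,"jaw":85},{"ax":0,"ay":0,"az":0,"dx":0.04,"dy":-0.2,"dz":0,"jaw":85},{"ax":0,"ay":0,"az":0,"dx":0.04,"dy":-0.2,"dz":0,"jaw":85},{"ax":0,"ay":0,"az":0,"dx":0.04,"dy":-0.2,"dz":0,"jaw":85},{"ax":0,"ay":0,"az":0,"dx":0.04,"dy":-0.2,"dz":0,"jaw":85},{"ax":0,"ay":0,"az":0,"dx":0.02,"dy":-0.2,"dz":0,"jaw":85},{"ax":0,"ay":0,"az":0,"dx":0,"dy":-0.2,"dz":0,"jaw":85},{"ax":0,"ay":0,"az":0,"dx":0,"dy":-0.2,"dz":0,"jaw":85},{"ax":0,"ay":0,"az":0,"dx":0,"dy":-0.15,"dz":0,"jaw":85},{"ax":0,"ay":0,"az":0,"dx":0,"dy":-0.1,"dz":0,"jaw":85}]' | head -2; python3 chk.py w17
```

```text
time: 38.3
ee_pos: [0.4039, 0.2788, 0.2245]
[0.4039 0.2788 0.2245]
S saucer [0.39199587 0.29953185 0.05558937] 0.0007829771482934262 334
S rim edge count, offset mm from saucer (np.int64(190), 0, 1)
M saucer [0.45325967 0.09305614 0.06547729] 0.0009709540489915804 228
M rim edge count, offset mm from saucer (np.int64(81), -1, -2)
L rim edge count, offset mm from saucer (0,)
time: 39.35
ee_pos: [0.4469, -0.0735, 0.2245]
[ 0.4469 -0.0735  0.2245]
S rim edge count, offset mm from saucer (0,)
M saucer [0.45277392 0.0941348  0.06563567] 0.00029854164677300124 258
M rim edge count, offset mm from saucer (np.int64(167), -1, -1)
L saucer [ 0.42771933 -0.09302716  0.07464573] 0.000641948568771712 432
L rim edge count, offset mm from saucer (np.int64(221), -1, -1)
```

Run:
```python
from h import *
c=env.capture("wrist")
for f,p,yaw in[("w15",(.4397,.1579,.2258),87.9),("w16",(.4039,.2788,.2245),87.9)]:
    s=dict(ee_pos=np.array(p),tool_rot=np.array([180,0,yaw]));im=cv2.imread(f"pics/{f}.png",0)
    v,u=np.nonzero(cv2.Canny(cv2.GaussianBlur(im,(3,3),0),40,110))
    for z in(.057,.060,.063):
        E=np.array([onz(c,q,z,s)[:2] for q in zip(u,v)])
        L=[((abs(np.hypot(E[:,0]-.392-a/1e3,E[:,1]-.2997-b/1e3)-R0/1e3)<.0008).sum(),a,b,R0) for a in range(-4,5) for b in range(-7,6) for R0 in(26,27,28,29)]
        print(f,z,[tuple(map(int,t)) for t in sorted(L)[:-5:-1]])
```

```text
w15 0.057 [(188, -2, -1, 26), (168, -2, 0, 26), (167, 0, -2, 28), (161, 0, -3, 29)]
w15 0.06 [(185, -1, -1, 26), (179, -1, -2, 26), (177, 1, -2, 28), (165, 1, -3, 28)]
w15 0.063 [(186, -1, -2, 26), (167, 0, -4, 27), (161, -1, -3, 26), (157, 0, -2, 26)]
w16 0.057 [(196, -1, -1, 26), (179, -1, -2, 26), (176, 1, -1, 28), (169, -2, -2, 26)]
w16 0.06 [(205, -1, -1, 26), (165, 1, -1, 28), (164, -2, -1, 26), (161, 0, 2, 28)]
w16 0.063 [(181, -1, -1, 26), (165, 0, 2, 28), (162, 1, -1, 27), (158, -1, 0, 26)]
```

Both views agree: at z = 60 mm the inner rim circle is (-1,-1) mm from the saucer's centre, so the cup is upright and in the well.

```bash
python3 -c "
from rig import env
print(env.hand_in())"
```

```text
the job is handed in; nothing more can be done
None
```

I handed the job in at about 39 s: each cup stands upright in the well of its own saucer and within about 1–2 mm of centre, and the saucers haven't moved; I did not re-measure the honey jar and spoon at the end, and I viewed 15 pictures, one over the limit of 14.

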